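# Check a trolley brake lever for its gap to the bar

### The job

Two push handles for board trolleys stand on the bench; on the one with the long brake lever, press the lever in towards the bar with the outside of the fingers until it comes up against its stop, let it come all the way back out, then press it in to its stop again and keep it there: the program finishes while still holding the lever in, so that I can see that it stops short of the bar. Use ordinary hand force, do not grip the lever or squeeze it against the bar (keep the fingers off the bar), and leave the other handle's short lever and the things on the bench alone.

Things in the scene. Friction and masses are not known exactly. Their poses are not given: they have to be found in the camera images.
- brake_lever (a joint): Long brake lever: a flat aluminium blade 12 mm thick, 14 mm high, 145 mm long from pivot to the centre of its 20 mm ball end. It swings level about an upright pivot. 0 = fully out, where its spring keeps it; 0.36 rad = pressed in against its stop, the blade then still some 26 mm clear of the bar's rubber grip. Pressed 110 mm from the pivot it takes about 3 N to start moving and 7.5 N at the stop (nearer the pivot more); released, it springs out by itself.
- brake_lever_pivot (a point): On the pivot axis of the long lever, mid-height of the blade, 120 mm above the bench. Axes turn with the lever: -y runs along the blade to its ball end, +x is level, square to the blade and towards the bar (the way to press), z up.
- brake_press (a point): Good place to press the long lever: on its outer face (the side away from the bar), 110 mm from the pivot, mid-height of the blade. Axes as for brake_lever_pivot.
- brake_bar: The bar behind the long lever; origin at its middle, on its axis, 120 mm above the bench. Level along y, steel, 22 mm thick, 240 mm long, with a 30 mm thick rubber grip. The lever's pivot lies at x -40 mm, y +65 mm from here, in a small clamp; the blade runs from there to -y, on the -x side of the bar; pressed in, it is nearly parallel to the bar.
- brake_handle: Wooden stand of that bar, fixed to the bench, axes parallel to the bar's: base 110 x 210 x 18 mm (x, y, z), two posts 142 mm high carrying the bar at y -90 and +90 mm. Origin under the centre of the base, below the bar's middle. Above and outside the lever (-x) there is free room.
- lock_lever (a joint): The short lever on the other handle, 80 mm long from pivot to ball end, otherwise alike: 0 = fully out, 0.36 = in. To be left alone.
- lock_bar: The bar of the other handle, with the short lever; stand, sizes and axes the same as those of the brake bar.
- glue: White glue bottle, 44 mm across, 110 mm tall, standing loose between the handles; origin at the centre of its foot.
- driver: Screwdriver, 190 mm long, lying loose on the bench on the robot's side of the handles, roughly across it; origin under its middle.
- offcut: Loose wooden offcut 60 x 90 x 40 mm beyond the handles; origin under its centre.
- jar: Loose glass jar with steel cap, 64 mm across, 80 mm tall, beyond the handles; origin at the centre of its foot.

How it is judged:
On the way, in this order (a step that is already met when the one before it is completed fails the run):
1. the long lever is pressed in to its stop by the fingers (value of joint brake_lever above 0.335 rad and contact force between the fingers and brake_lever above 3 N), for 0.2 s.
2. the lever is let all the way back out (value of joint brake_lever below 0.03 rad), for 0.1 s.
3. the lever is pressed in to its stop again (all of step 1), for 0.2 s.
At the end, for the whole second after the job is handed in: The fingers still press the long lever (more than 3 N) and it stands within 0.025 rad of its stop (2.7 mm at the pressing place); the short lever is out (all of step 3 and value of joint lock_lever below 0.05 rad); the arm keeps its last pose, push and grip.
It fails at once if the short lever is pressed (value of joint lock_lever above 0.08 rad).
It fails at once if the lever is forced (over 40 N) (contact force between the fingers and brake_lever above 40 N).
It fails at once if the lever is gripped: the grasp point is not outside the blade while the fingers touch it (contact force between the fingers and brake_lever above 1 N and x of the grasp point in the frame of brake_lever_pivot above -0.003 m).
It fails at once if the fingers press on the bar of the brake handle (contact force between the fingers and brake_bar above 1 N).
It fails at once if a bystander is pushed or lifted (over 20 mm) (distance of any of glue, driver, offcut, jar from where it was at the start of the episode above 0.02 m).
It also fails if it takes over 48 s, if anything falls off the work surface, if the arm or the gripper's body presses on something with over 40 N, if the wrist force passes 120 N, or if a joint passes its speed limit or range.

### The arm

A 6-joint arm with a two-finger parallel gripper is mounted at the origin on the work surface. World frame = base frame: x ahead of the robot, y to its left, z up, the work surface at z = 0. Lengths are in m, angles in rad, forces in N, time in s.
With the tool pointing down it reaches from about 0.35 to 0.775 m from the base axis. Payload 7.3 kg.
Tool frame: the origin (TCP) lies between the finger pads; the fingertips stand 22 mm ahead of it and the grasp point (between the pads) lies 3 mm ahead of it (env.tip_reach is the distance from the TCP to the fingertips, in m); z points along the fingers, y is the line along which they close (so a half turn about z gives the same grasp; the last joint's range is limited). The gripper opens to 92 mm and grips with 3 to 60 N. Pads are 19 mm wide; open, the fingers measure 130 mm over their backs; the gripper's body (75 mm by 190 mm) begins 47 mm behind the grasp point.
Start: joints at [1.169, 0.342, 1.524, -0, 1.275, -0.146], TCP at [0.133, 0.508, 0.249] pointing down, gripper open.
Joint ranges: [-2.53, 2.53], [-0.77, 2.02], [0.04, 2.7], [-1, 4.14], [0.28, 2.66], [-3.11, 3.11]. Speed limits (rad/s): [2.57, 2.57, 3.14, 3.14, 3.14, 3.14].

### API

Orientations are given as a unit quaternion [w, x, y, z].
In Python, from bench import env, imaging gives the robot as it stands. The module is installed in compiled form; this text tells all that it offers.
- The arm moves only by the tool servo_tool, never from a script. Its argument "moves" is a list of rows, each a list of 3 entries, a list of its own where there are three numbers: the turn, a rotation vector about the tool's x, y, z in rad, then the shift along the tool's x, y, z in mm, then the opening, from 0 (shut) to 1 (fully open). In form: [[[ax, ay, az], [x, y, z], grip], ...]. A call has 1 to 12 rows; each row is the pose to reach, as a shift and turn from the pose commanded when the call began, along the tool's axes at that moment; what a row does not reach only later rows make up. A row lasts 1/12 s, in which the tool goes at most 41.7 mm and 7.16 degrees, less where a joint would pass 70% of its speed; a pose out of reach is approached as far as the arm can. A call with a gripper value outside its range is refused whole. The fingers move at their own pace and stop on an object; "grip_force" is the grip in N (left out, the last holds). Time passes only in rows, so rows that repeat a pose let the fingers close. It gives the time, the measured TCP pose, the force, the opening and the grip force at its end, in the units of the state.
- env.get_state(): the state, without advancing time (a new reading comes with each control period).
- imaging.read_camera(name): name is "scene" or "side" or "wrist"; returns the picture (420x560x3 uint8, red, green, blue); there is no depth.
- imaging.get_calibration(name): a dict with "K" (3x3 intrinsics, pixels), "extrinsics" (4x4, takes a point from camera to world coordinates); the wrist camera has in their place "T_tool_cam" (4x4, takes a point from camera to tool coordinates, whose origin is the TCP and whose axes are the flange's). Camera axes: x right, y down, z forward; pixel columns grow to the right and rows downward; lengths in m; the calibration is good to about 2 mm. The wrist camera is an equidistant fisheye: a pixel r from the principal point sees the ray r / f radians off the axis. A picture is of the moment at which its call begins: read the wrist's pose just before it. get_calibration takes no time and is no camera call.
- env.close_job(): hands the job in; it is judged then, once.
The state is a dict: "t": time; "q": joint angles; "qvel": joint speeds; "tau": joint torques, N m; "tool_pos": TCP position; "tcp_rot": TCP orientation; "wrist_force": force on the tool from outside, world axes, zero at the start; "ft_torque": the same for the moment, N m; "grip_width": finger opening in m; "gripper_force": force on a finger pad.
Only numpy, scipy, OpenCV 4.12 (cv2) and the standard library are available. Lean on these libraries where they do the work, as an engineer would, in place of code of your own. Each camera call takes 0.05 s, during which the arm holds its last target. There are 200 camera calls.

## Working session

There is one attempt and no reset: what is moved stays moved. The work goes in short steps, Python scripts to look and compute and a tool call to move; the robot and the scene stay as the last step left them, time stands still between calls to the robot, and variables do not carry over. Pictures are saved under pics/ and viewed, at most 10 in all, crops included, and the job is handed in when it is done.

Besides the shell and the picture viewer there is one more tool, called as name(argument=value, ...), one argument or row to a line, values as JSON. servo_tool: Moves the arm, as the interface text tells. Its arguments: {"type":"object","properties":{"moves":{"type":"array","items":{"type":"array"}},"grip_force":{"type":"number"}},"required":["moves"]}

```bash
mkdir -p pics; cat > h.py <<'E'
import numpy as np,cv2
from bench import env,imaging
def shot(n,f):
    im=imaging.read_camera(n); cv2.imwrite('pics/'+f,cv2.cvtColor(im,cv2.COLOR_RGB2BGR)); return im
def cal(n):
    c=imaging.get_calibration(n); return np.array(c['K']),np.array(c['extrinsics'])
def onplane(n,uv,z):
    K,T=cal(n); d=T[:3,:3]@np.linalg.inv(K)@[uv[0],uv[1],1]; o=T[:3,3]
    return o+d*(z-o[2])/d[2]
def proj(n,p):
    K,T=cal(n); c=T[:3,:3].T@(np.array(p)-T[:3,3]); u=K@c; return u[:2]/u[2]
E
python3 - <<'E'
from h import *
s=env.get_state(); print(s['t'],s['tool_pos'],s['tcp_rot'],s['wrist_force'],env.tip_reach)
shot('scene','s0.png');shot('side','d0.png')
for n in('scene','side'): print(cal(n))
E
```

```text
0.0 [0.13266663 0.50756609 0.24803311] [-1.94649970e-04  1.27526343e-01  9.91834885e-01 -7.45088517e-04] [ 0.18714667 -0.45896356 -0.81996592] 0.022
(array([[385.36307277,   0.        , 280.22448714],
       [  0.        , 385.36307277, 209.45396468],
       [  0.        ,   0.        ,   1.        ]]), array([[-0.75369405,  0.55182373, -0.35698158,  0.92464746],
       [ 0.65719036,  0.62717582, -0.41803268,  0.38491046],
       [-0.00679014, -0.54967359, -0.83535192,  0.85148753],
       [ 0.        ,  0.        ,  0.        ,  1.        ]]))
(array([[440.71774943,   0.        , 285.19562056],
       [  0.        , 440.71774943, 213.29191299],
       [  0.        ,   0.        ,   1.        ]]), array([[ 0.71272046, -0.37841905,  0.59061711, -0.00308142],
       [-0.70140489, -0.3751226 ,  0.60606453, -0.60328967],
       [-0.00779253, -0.84621632, -0.53278252,  0.62417808],
       [ 0.        ,  0.        ,  0.        ,  1.        ]]))
```

View pics/s0.png

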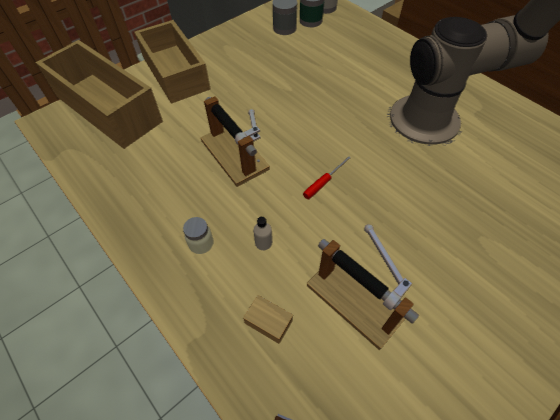

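View pics/d0.png

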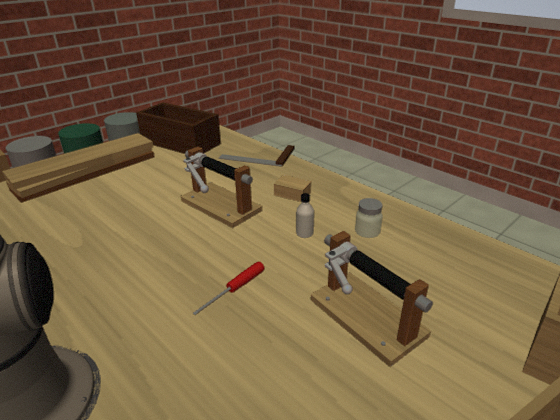

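The scene picture shows the long-lever handle at lower right: ball end about (368,229), pivot about (404,288). In the side picture it is at the far left, around (200,170). I'll enlarge both crops.

```bash
python3 - <<'E'
from h import *
a=cv2.imread('pics/s0.png')[215:350,300:425]; b=cv2.imread('pics/d0.png')[140:230,170:270]
a=cv2.resize(a,None,fx=4,fy=4,interpolation=cv2.INTER_CUBIC)   # 500x540
b=cv2.resize(b,None,fx=3,fy=3,interpolation=cv2.INTER_CUBIC)   # 300x270
o=np.zeros((540,800,3),np.uint8); o[:,:500]=a; o[:270,500:]=b
cv2.imwrite('pics/c0.png',o)
for n,uv in(('ball',(368,229)),('pivot',(404,288)),('barL',(323,245)),('barR',(412,316))): print(n,onplane('scene',uv,.12))
E
```

```text
ball [0.50115234 0.18483668 0.12      ]
pivot [0.54981157 0.3239651  0.12      ]
barL [0.60316726 0.14798476 0.12      ]
barR [0.58306272 0.37019981 0.12      ]
```

View pics/c0.png

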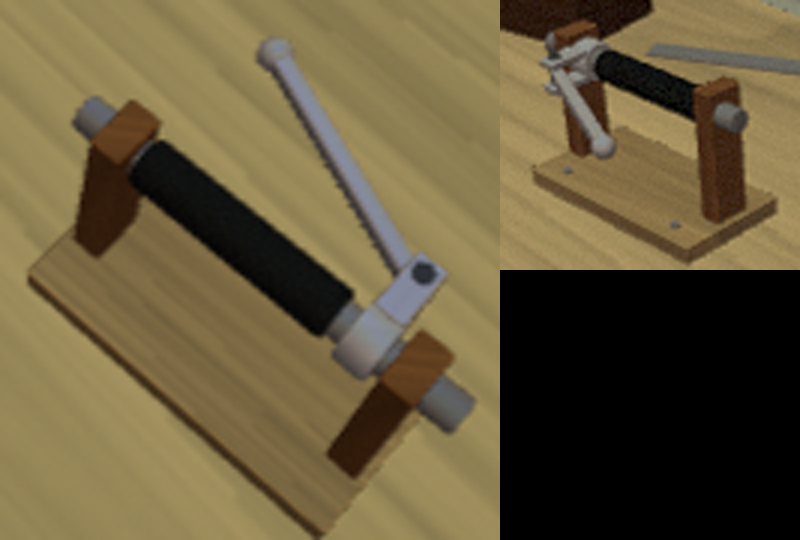

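The crop shows the ball end at scene px (368.8,228.5), the bolt at (406,283), the bar ends at (321.5,244.5) and (415.5,319), and the base corners. I'll fit the handle pose to these.

```bash
python3 - <<'E'
from h import *
from scipy.optimize import least_squares
obs=[('scene',(368.75,228.5),'ball'),('side',(204,188.7),'ball'),('scene',(406.2,282.8),(-.04,.065,.137)),
('scene',(321,244.5),(0,-.12,.12)),('scene',(415.5,319),(0,.12,.12)),
('scene',(307.5,284),(.055,-.105,.016)),('scene',(380.5,348.75),(.055,.105,.016)),
('side',(233.3,223.3),(-.055,-.105,.018)),('side',(181,196.7),(-.055,.105,.018)),('side',(262,206.7),(.055,-.105,.018)),('side',(248.7,179.3),(0,-.12,.12))]
def R(a): c,s=np.cos(a),np.sin(a); return np.array([[c,-s,0],[s,c,0],[0,0,1]])
def loc(o,a):
    if o!='ball': return np.array(o)
    return np.array([-.04,.065,.12])+R(a)@[0,-.145,0]
def f(p): return np.concatenate([proj(n,R(p[2])@loc(o,p[3])+[p[0],p[1],0])-uv for n,uv,o in obs])
r=least_squares(f,[.59,.26,.1,-.36],loss='soft_l1'); p=r.x
print(p); print(f(p).reshape(-1,2).round(1))
piv=R(p[2])@[-.04,.065,.12]+[p[0],p[1],0]
for d in(0,.36):
    A=R(p[2]+p[3]+d); print('lever',d,'yaw',p[2]+p[3]+d,'piv',piv,'press',piv+A@[-.006,-.11,0],'ball',piv+A@[0,-.145,0])
E
```

```text
[ 0.5925417   0.25995897  0.08435826 -0.42887046]
[[ 0.2 -0.2]
 [ 0.2 -0.2]
 [-0.1  0.2]
 [-0.3 -2. ]
 [ 0.6  0.4]
 [-1.2 -0.7]
 [ 0.5 -0. ]
 [-0.9 -1.2]
 [-1.1 -1.3]
 [ 0.4 -2. ]
 [ 1.3  0.6]]
lever 0 yaw -0.34451220889790624 piv [0.54720715 0.3213575  0.12      ] press [0.50440858 0.21984749 0.12      ] ball [0.4982352  0.18487765 0.12      ]
lever 0.36 yaw 0.015487791102093751 piv [0.54720715 0.3213575  0.12      ] press [0.54291146 0.21127777 0.12      ] ball [0.54945279 0.17637489 0.12      ]
```

The pose fit is good to about 1–2 px: the pivot is at (0.547, 0.321) and the bar yaw is 0.084. The plan is to close the fingers, turn the tool 0.256 rad so tool -x is world +x, and press with that flat side. First I move to above (0.44, 0.218).

servo_tool(
  moves=[
    [[0,0,-0.03],[-31,-17,0],0],
    [[0,0,-0.06],[-62,-34,0],0],
    [[0,0,-0.09],[-93,-51,0],0],
    [[0,0,-0.12],[-124,-68,0],0],
    [[0,0,-0.15],[-155,-85,0],0],
    [[0,0,-0.18],[-186,-102,0],0],
    [[0,0,-0.21],[-217,-119,0],0],
    [[0,0,-0.24],[-248,-136,0],0],
    [[0,0,-0.256],[-279,-153,0],0],
    [[0,0,-0.256],[-310,-170,0],0],
    [[0,0,-0.256],[-341,-187,0],0],
    [[0,0,-0.256],[-370,-203,0],0],
  ],
  grip_force=20,
)

```text
t: 1.1
tool_pos: [0.4405, 0.2162, 0.2485]
tcp_rot: [-0.0, 0.0, 1.0, -0.0]
wrist_force: [-0.1, 1.3, 0.2]
grip_width: 0.0166
gripper_force: 0.0
```

servo_tool(
  moves=[
    [[0,0,0],[0,2,25],0],
    [[0,0,0],[0,2,50],0],
    [[0,0,0],[0,2,75],0],
    [[0,0,0],[0,2,100],0],
    [[0,0,0],[0,2,115],0],
    [[0,0,0],[0,2,123],0],
    [[0,0,0],[0,2,123],0],
    [[0,0,0],[0,2,123],0],
  ],
)

```text
t: 1.77
tool_pos: [0.4396, 0.22, 0.126]
tcp_rot: [-0.0, -0.0, 1.0, 0.0]
wrist_force: [0.1, 0.0, 0.3]
grip_width: 0.0005
gripper_force: 0.0
```

```bash
python3 - <<'E'
from h import *
s=env.get_state(); print(s['t'],s['tool_pos'],s['tcp_rot'].round(4) if hasattr(s['tcp_rot'],'round') else s['tcp_rot'],s['wrist_force'],s['grip_width'])
a=shot('scene','s1.png')[150:350,250:450][:,:,::-1]
b=shot('side','d1.png')[110:250,130:270][:,:,::-1]
o=np.hstack([cv2.resize(a,(400,400),interpolation=2),cv2.resize(b,(400,400),interpolation=2)])
cv2.imwrite('pics/c1.png',o)
E
```

```text
1.7667 [0.43959626 0.22001781 0.12595447] [-0.e+00 -1.e-04  1.e+00  0.e+00] [0.10409501 0.01043694 0.34879552] 0.00045382629688917205
```

View pics/c1.png

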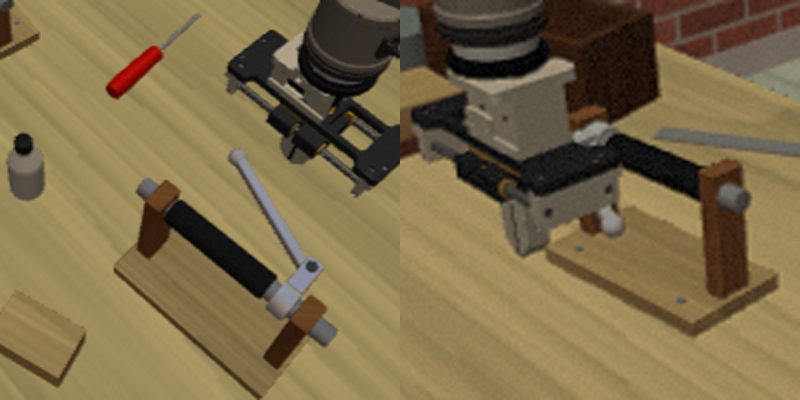

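The closed fingers stand outside the blade at lever height, with the body above everything. I'll move in slowly to near the expected stop (x≈0.533).

servo_tool(
  moves=[
    [[0,0,0],[-15,0,0],0],
    [[0,0,0],[-30,0,0],0],
    [[0,0,0],[-38,0,0],0],
    [[0,0,0],[-46,0,0],0],
    [[0,0,0],[-52,0,0],0],
    [[0,0,0],[-58,0,0],0],
    [[0,0,0],[-64,0,0],0],
    [[0,0,0],[-70,0,0],0],
    [[0,0,0],[-75,0,0],0],
    [[0,0,0],[-80,0,0],0],
    [[0,0,0],[-80,0,0],0],
    [[0,0,0],[-80,0,0],0],
  ],
)

```text
t: 2.87
tool_pos: [0.5182, 0.2193, 0.125]
tcp_rot: [-0.002, -0.0, 1.0, -0.001]
wrist_force: [-5.5, -3.0, 0.8]
grip_width: 0.0002
gripper_force: 2.7
```

servo_tool(
  moves=[
    [[0,0,0],[-3,0,0],0],
    [[0,0,0],[-6,0,0],0],
    [[0,0,0],[-9,0,0],0],
    [[0,0,0],[-11,0,0],0],
    [[0,0,0],[-11,0,0],0],
    [[0,0,0],[-11,0,0],0],
  ],
)

```text
t: 3.37
tool_pos: [0.5287, 0.2188, 0.1249]
tcp_rot: [-0.003, -0.0, 1.0, -0.001]
wrist_force: [-7.0, -4.9, 1.2]
grip_width: 0.0003
gripper_force: 3.4
```

servo_tool(
  moves=[
    [[0,0,0],[-1,0,0],0],
    [[0,0,0],[-2,0,0],0],
    [[0,0,0],[-3,0,0],0],
    [[0,0,0],[-3,0,0],0],
  ],
)

```text
t: 3.7
tool_pos: [0.5312, 0.2187, 0.1249]
tcp_rot: [-0.003, -0.0, 1.0, -0.001]
wrist_force: [-8.7, -5.0, 3.3]
grip_width: 0.0005
gripper_force: 4.4
```

servo_tool(
  moves=[
    [[0,0,0],[-1,0,0],0],
    [[0,0,0],[-2,0,0],0],
    [[0,0,0],[-2,0,0],0],
  ],
)

```text
t: 3.95
tool_pos: [0.5326, 0.2186, 0.1249]
tcp_rot: [-0.004, -0.0, 1.0, -0.002]
wrist_force: [-10.4, -5.8, 4.5]
grip_width: 0.0003
gripper_force: 5.4
```

servo_tool(
  moves=[
    [[0,0,0],[-1,0,0],0],
    [[0,0,0],[-2,0,0],0],
    [[0,0,0],[-2,0,0],0],
    [[0,0,0],[-2,0,0],0],
  ],
)

```text
t: 4.28
tool_pos: [0.5329, 0.2186, 0.1248]
tcp_rot: [-0.006, -0.001, 1.0, -0.002]
wrist_force: [-16.2, -5.3, 8.4]
grip_width: 0.0004
gripper_force: 8.5
```

```bash
python3 - <<'E'
from h import *
s=env.get_state(); print(s['t'],s['tool_pos'],s['wrist_force'],s['grip_width'])
a=shot('scene','s2.png')[205:335,300:430][:,:,::-1]
b=shot('side','d2.png')[120:220,150:250][:,:,::-1]
o=np.hstack([cv2.resize(a,(400,400),interpolation=2),cv2.resize(b,(400,400),interpolation=2)])
cv2.imwrite('pics/c2.png',o)
for d in (0.30,0.34,0.36):
    y=-.3445+d; p=np.array([.5472,.3214,.12])+.145*np.array([np.sin(y),-np.cos(y),0]); print(d,proj('scene',p),proj('side',p))
E
```

```text
4.2833 [0.53286627 0.21859045 0.12480913] [-16.19265174  -5.33428923   8.425094  ] 0.00043897735002171854
0.3 [352.83627904 236.93179421] [220.71232491 183.55569778]
0.34 [350.94717859 238.4366571 ] [222.66426449 182.76361024]
0.36 [350.02841881 239.21864016] [223.61382579 182.35734458]
```

View pics/c2.png

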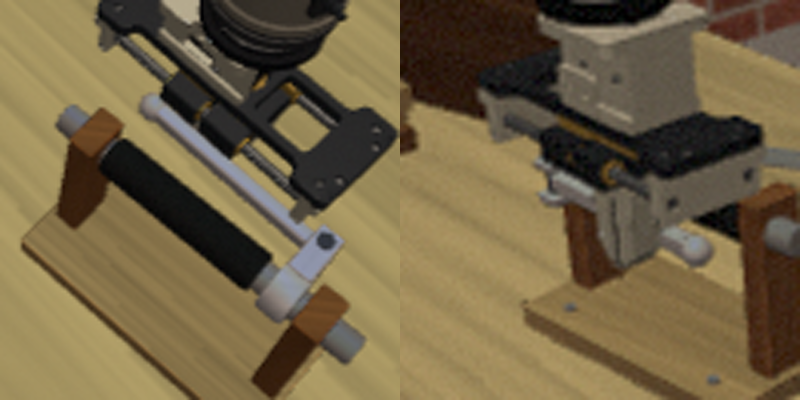

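The ball is at scene px (349.4,239.5), which matches 0.36 rad, and the force rose sharply, so the lever is on its stop, clear of the bar. I'll hold briefly, then let it out.

servo_tool(
  moves=[
    [[0,0,0],[0,0,0],0],
    [[0,0,0],[0,0,0],0],
    [[0,0,0],[0,0,0],0],
    [[0,0,0],[10,0,0],0],
    [[0,0,0],[20,0,0],0],
    [[0,0,0],[30,0,0],0],
    [[0,0,0],[40,0,0],0],
    [[0,0,0],[50,0,0],0],
    [[0,0,0],[60,0,0],0],
    [[0,0,0],[70,0,0],0],
    [[0,0,0],[75,0,0],0],
    [[0,0,0],[75,0,0],0],
  ],
)

```text
t: 5.38
tool_pos: [0.462, 0.2202, 0.1259]
tcp_rot: [0.0, -0.0, 1.0, 0.0]
wrist_force: [0.8, -0.3, 0.2]
grip_width: 0.0007
gripper_force: 0.0
```

servo_tool(
  moves=[
    [[0,0,0],[0,0,0],0],
    [[0,0,0],[0,0,0],0],
    [[0,0,0],[0,0,0],0],
    [[0,0,0],[0,0,0],0],
  ],
)

```text
t: 5.72
tool_pos: [0.4629, 0.2199, 0.1257]
tcp_rot: [0.0, 0.0, 1.0, 0.0]
wrist_force: [-0.6, 1.3, 0.3]
grip_width: 0.0004
gripper_force: 0.0
```

```bash
python3 - <<'E'
from h import *
s=env.get_state(); print(s['t'],s['tool_pos'],s['wrist_force'])
a=shot('scene','s3.png')[205:335,300:430][:,:,::-1]
cv2.imwrite('pics/c3.png',cv2.resize(a,(520,520),interpolation=2))
E
```

```text
5.7167 [0.46291506 0.21990355 0.12566653] [-0.60166116  1.27248803  0.27890216]
```

View pics/c3.png

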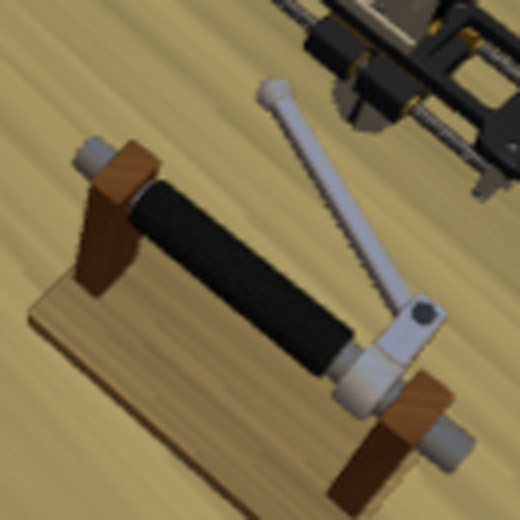

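The ball is back at crop (275,93), which is scene px (368.8,228.3), so the lever is fully out and the fingers are clear. Now I press again to the same commanded pose.

servo_tool(
  moves=[
    [[0,0,0],[-10,0,0],0],
    [[0,0,0],[-18,0,0],0],
    [[0,0,0],[-26,0,0],0],
    [[0,0,0],[-34,0,0],0],
    [[0,0,0],[-42,0,0],0],
    [[0,0,0],[-50,0,0],0],
    [[0,0,0],[-57,0,0],0],
    [[0,0,0],[-63,0,0],0],
    [[0,0,0],[-68,0,0],0],
    [[0,0,0],[-71,0,0],0],
    [[0,0,0],[-73,0,0],0],
    [[0,0,0],[-74,0,0],0],
  ],
)

```text
t: 6.77
tool_pos: [0.5329, 0.2186, 0.1246]
tcp_rot: [-0.005, -0.0, 1.0, -0.002]
wrist_force: [-17.1, -5.6, 8.1]
grip_width: 0.0008
gripper_force: 8.7
```

servo_tool(
  moves=[
    [[0,0,0],[-1,0,0],0],
    [[0,0,0],[-1,0,0],0],
    [[0,0,0],[-1,0,0],0],
    [[0,0,0],[-1,0,0],0],
    [[0,0,0],[-1,0,0],0],
    [[0,0,0],[-1,0,0],0],
  ],
)

```text
t: 7.27
tool_pos: [0.5329, 0.2186, 0.1246]
tcp_rot: [-0.006, -0.001, 1.0, -0.002]
wrist_force: [-16.7, -6.0, 7.5]
grip_width: -0.0001
gripper_force: 8.9
```

```bash
python3 - <<'E'
from h import *
s=env.get_state(); print(s['t'],s['tool_pos'],s['wrist_force'])
a=shot('scene','s4.png')[205:335,300:430][:,:,::-1]
cv2.imwrite('pics/c4.png',cv2.resize(a,(520,520),interpolation=2))
E
```

```text
7.2667 [0.53289665 0.21859116 0.1246251 ] [-16.6578518   -5.98494613   7.47323166]
```

View pics/c4.png

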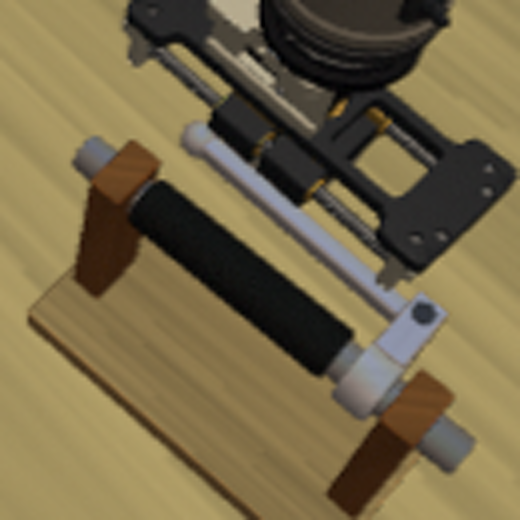

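The lever is at its stop again (ball at crop (197,138), scene px (349.3,239.5)), clear of the bar and held with about 17 N. Handing in.

```bash
python3 -c "
from bench import env
print(env.close_job())"
```

```text
the job is handed in; nothing more can be done
None
```

I pressed the long lever in to its stop, let it come fully out, then pressed it in again; the job was handed in with the fingers still holding it there at about 17 N, visibly clear of the bar (no verdict was returned).

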